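Slide the order pad over the end of the serving riser

ROBOT

A 7-joint arm with a two-finger parallel gripper is mounted at the origin on a cart in front of the work surface, level with it; the furniture and walls round the work are solid. World frame = base frame: x ahead of the robot, y to its left, z up, the work surface at z = 0. Lengths are in m, angles in degrees, forces in N, time in s.
With the tool pointing down it reaches from about 0.425 to 0.875 m from the base axis. Payload 8.4 kg.
Tool frame: the origin (TCP) lies midway between the tips of the shut fingers; the grasp point (between the pads) lies 19 mm behind it (manip.grasp_offset is the distance from the TCP to the grasp point, in m); z points along the fingers, y is the direction in which the jaws open and shut (so a half turn about z gives the same grasp; the last joint's range is limited). The gripper opens to 87 mm and grips with 3 to 60 N. Pads are 19 mm wide; open, the fingers measure 117 mm over their backs; the gripper's body (75 mm by 190 mm) begins 51 mm behind the grasp point.
Start: joints at [-74.324, 19.091, 2.286, 83.961, -0.768, 76.965, -3.352], TCP at [0.237, 0.605, 0.223] pointing down, gripper open.
Joint ranges: [-147.57, 147.57], [-21.85, 119.76], [-74.77, 79.35], [14.55, 137.4], [-85.83, 265.84], [4.83, 119.75], [-152.11, 152.11]. Speed limits (degrees/s): [127.2, 127.2, 159.86, 159.86, 180, 180, 180].

INTERFACE

Orientations are given as [roll, pitch, yaw] about the fixed x, y, z axes, in that order (R = Rz(yaw) Ry(pitch) Rx(roll)).
In Python, from rig import status, cams, sign_off, manip gives the robot as it stands. The module is installed in compiled form; this text tells all that it offers.
- The arm moves only by the tool arm_command, never from a script. Its argument "steps" is a list of rows, each a list of 7 numbers: the turn, a rotation vector about the tool's x, y, z in degrees, then the shift along the tool's x, y, z in cm, then the closure, from 0 (fully open) to 1 (shut). A call has 1 to 8 rows; each row shifts and turns the commanded pose from where the row before left it, along the tool's axes as they then stand; what a row does not reach is not made up. A row lasts 1/10 s, in which the tool goes at most 50 mm and 8.59 degrees, less where a joint would pass 70% of its speed; a pose out of reach is approached as far as the arm can. A call with a gripper value outside its range is refused whole. The fingers move at their own pace and stop on an object; the grip force is fixed at half the most. Time passes only in rows, so rows that do not move let the fingers close. It gives the time, the measured TCP pose, the force and the opening at its end, in the units of the state.
- status.get_state(): the state, without advancing time (a new reading comes with each control period).
- cams.camera(name): name is "scene" or "top" or "wrist"; returns a dict with "pixels" (400x640x3 uint8, blue, green, red), "vertical_fov" (degrees; the focal length in pixels is half the picture's height over the tangent of half this angle, whatever the lens; pixels are square), "cx", "cy" (the principal point, pixels), "k1" (the pictures are not rectified: a ray, as slopes to the right and down, at radius r is drawn at 1 + k1 r^2 times it, then the intrinsics apply), "extrinsics" (4x4, takes a point from camera to world coordinates). Camera axes: x right, y down, z forward; pixel columns grow to the right and rows downward; lengths in m; the calibration is good to about 2 mm. A picture is of the moment at which its call begins. There is no depth.
- sign_off(): hands the job in, once; it reports no verdict.
The state is a dict: "t": time; "joint_positions": joint angles; "dq": joint speeds; "tau": joint torques, N m; "ee_pos": TCP position; "tool_rot": TCP orientation; "ft_force": force on the tool from outside, world axes, zero at the start; "moment": the same for the moment, N m; "opening": opening from 0.0 (shut) to 1.0 (fully open).
Only numpy, scipy, OpenCV 4.12 (cv2) and the standard library are available. Lean on these libraries where they do the work, as an engineer would, in place of code of your own. Each camera call takes 0.05 s, during which the arm holds its last target. There are 200 camera calls.

TASK

Set the order pad ready for the packer: with the fingertips, push the sauce tub that stands in its way aside, and slide the pad along the steel riser until its leading end sticks out about 4 cm over the riser's left edge (left as seen from the robot), square to that edge. Only push or slide: do not lift or tip the pad or the tub, do not bump the tub with the pad, keep both on the riser, and leave everything else where it stands. Finish with the hand clear.

Things in the scene. Friction and masses are not known exactly. Their poses are not given: they have to be found in the camera images.
- riser: low serving riser of folded steel sheet, fixed to the worktop, 240 (x) x 440 (y) x 50 (z) mm; flat top without rims, 50 mm above its origin. Origin: centre of its underside, on the worktop. Its y axis points to its left edge (a short edge, 220 mm from the origin on the +y side), its x axis runs along that edge, away from the robot
- left_edge (a point): middle of the riser's left top edge; axes as the riser's (y points outwards over the edge, x runs along it). A cabinet hangs over the back of the worktop, from 0.7 m ahead of the base and 0.3 m up: keep the wrist clear of it.
- order_pad: flat white order pad, 115 (x) x 72 (y) x 8 (z) mm, 55 to 100 g, lying on the riser to the right of the tub, its long side along the riser. Origin: centre of its underside; x is its long axis and points to the right (along the riser's -y), up to 0.2 rad askew. Stiff; slides by friction only
- pad_end (a point): middle of the pad's left (leading) short end, 58 mm from its origin on the pad's -x side, 4 mm above its underside; the end that has to stick out over the edge
- sauce_tub: small round lidded sauce tub, 66 x 73 x 37 mm (the lid has a small tab on the 73 mm side, along y), narrower at the foot, standing loose on the riser between the pad and the left edge. Origin: within 4 mm of the centre of its underside, z up; it stands square to the riser to within 0.3 rad, 45 to 80 g
- steel_pot: bystander: small open steel pot, 67 mm across, 52 mm high, standing at one right-hand corner of the riser. Origin: centre of its underside
- tin: bystander: round food tin, 57 mm across, 72 mm high, standing at the other right-hand corner of the riser. Origin: centre of its underside
- mug: bystander: mug, 82 x 120 x 94 mm, on the worktop to the right of the riser. Origin: centre of its underside
- salt_dredger: bystander: metal salt dredger, 68 mm across, 115 mm high, on the worktop to the left of the riser. Origin: centre of its underside
There are look-alikes about, which are no part of the job. Leave any purple look-alike of the order_pad alone. What is shaped like the sauce_tub but red is not meant.

How it is judged:
By the outcome, as a careful person would: the job done as asked, in the order asked, and still so for the second after the job is handed in, with the robot touching nothing.
It also fails if it takes over 59 s, if anything falls off the work surface, if the arm or the gripper's body presses on something with over 40 N, if the wrist force passes 120 N, or if a joint passes its speed limit or range.

## Working session

There is one attempt and no reset: what is moved stays moved. The work goes in short steps, Python scripts to look and compute and a tool call to move; the robot and the scene stay as the last step left them, time stands still between calls to the robot, and variables do not carry over. Pictures are saved under pics/ and viewed, about 8 in all and at most 12, crops included, and the job is handed in when it is done.

Besides the shell and the picture viewer there is one more tool, called after "Emit:" as name(argument=value, ...) on one line, values as JSON. arm_command: Moves the arm, as the interface text tells. Its arguments: {"type":"object","properties":{"steps":{"type":"array","items":{"type":"array","items":{"type":"number"}}}},"required":["steps"]}

```bash
mkdir -p pics
cat > h.py <<'E'
import numpy as np, cv2
from rig import status, cams, sign_off, manip
def grab(n,save=None):
    c=cams.camera(n); 
    if save: cv2.imwrite('pics/'+save,c['pixels'])
    return c
def ray(c,u,v):
    f=200/np.tan(np.radians(c['vertical_fov'])/2)
    K=np.array([[f,0,c['cx']],[0,f,c['cy']],[0,0,1]])
    p=cv2.undistortPoints(np.array([[[u,v]]],float),K,np.array([c['k1'],0,0,0.]),).ravel()
    T=np.array(c['extrinsics']); d=T[:3,:3]@[p[0],p[1],1]
    return T[:3,3],d
def onz(c,u,v,z):
    o,d=ray(c,u,v); return o+d*(z-o[2])/d[2]
def proj(c,P):
    T=np.array(c['extrinsics']); q=T[:3,:3].T@(np.array(P)-T[:3,3]); s=q[:2]/q[2]
    f=200/np.tan(np.radians(c['vertical_fov'])/2)
    return s*(1+c['k1']*(s@s))*f+[c['cx'],c['cy']]
E
python3 - <<'E'
from h import *
a=grab('top','top0.png');b=grab('scene','scene0.png')
for c in(a,b): print({k:np.round(v,3).tolist() for k,v in c.items() if k!='pixels'})
print(status.get_state())
E
```

```text
{'vertical_fov': 44.792, 'cx': 317.249, 'cy': 195.497, 'k1': 0.004, 'extrinsics': [[0.114, -0.897, 0.426, -0.131], [-0.993, -0.108, 0.039, -0.085], [0.011, -0.428, -0.904, 1.426], [0.0, 0.0, 0.0, 1.0]]}
{'vertical_fov': 44.713, 'cx': 321.613, 'cy': 195.128, 'k1': -0.044, 'extrinsics': [[0.73, -0.359, 0.581, -0.343], [-0.683, -0.396, 0.614, -0.906], [0.01, -0.845, -0.535, 0.848], [0.0, 0.0, 0.0, 1.0]]}
{'t': 0.1, 'joint_positions': array([-74.32451518,  19.1288178 ,   2.28580106,  84.00393477,
        -0.76761729,  76.96609993,  -3.35229727]), 'dq': array([ 0.00857671, -0.00342083, -0.02849505, -0.11531203,  0.00984203,
        0.0698368 ,  0.05405372]), 'tau': array([ 4.52675551e-03, -6.57807755e+01,  1.34065077e+00, -4.04706788e+01,
       -5.94328903e-02,  4.09408403e-02,  5.94234780e-05]), 'ee_pos': array([0.23662561, 0.60495687, 0.22175359]), 'tool_rot': array([-1.79916621e+02,  6.16361120e-03,  1.58638290e+02]), 'ft_force': array([ 0.41069717,  0.07908841, -0.07501261]), 'moment': array([-0.0159353 ,  0.02676902, -0.01888787]), 'opening': 1.0016891114405044}
```

View pics/top0.png

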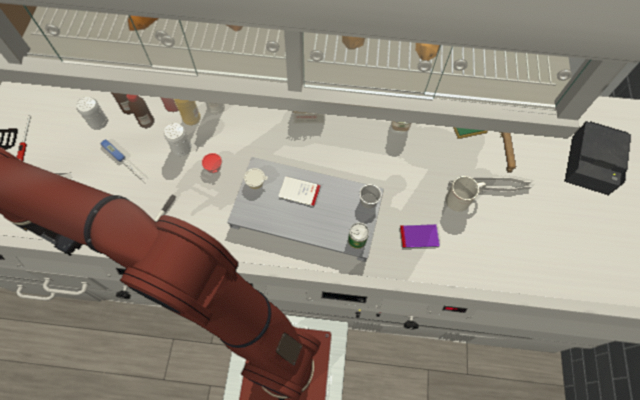

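View pics/scene0.png

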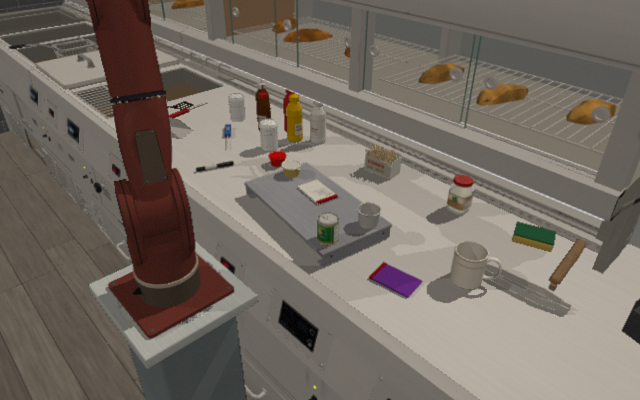

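The top view shows the riser (corners about (250,158), (383,185), (367,256), (229,226)). The pad is at (299,191), the tub at (255,178), the pot at (369,195), the tin at (358,236), and the red look-alike off the riser at (211,162). I'll zoom in next.

Run:
```python
from h import *
im=cv2.imread('pics/top0.png')[140:270,200:400]
cv2.imwrite('pics/topc.png',cv2.resize(im,None,fx=4,fy=4,interpolation=cv2.INTER_CUBIC))
c=grab('top')
for n,u,v,z in [('FL',250,158,.05),('FR',383,185,.05),('NR',367,256,.05),('NL',229,226,.05),('pad',299,190,.058),('tub',255,177,.087)]: print(n,onz(c,u,v,z).round(3))
```

```text
FL [0.626 0.206 0.05 ]
FR [ 0.579 -0.23   0.05 ]
NR [ 0.338 -0.196  0.05 ]
NL [0.384 0.228 0.05 ]
pad [0.526 0.032 0.058]
tub [0.541 0.171 0.087]
```

View pics/topc.png

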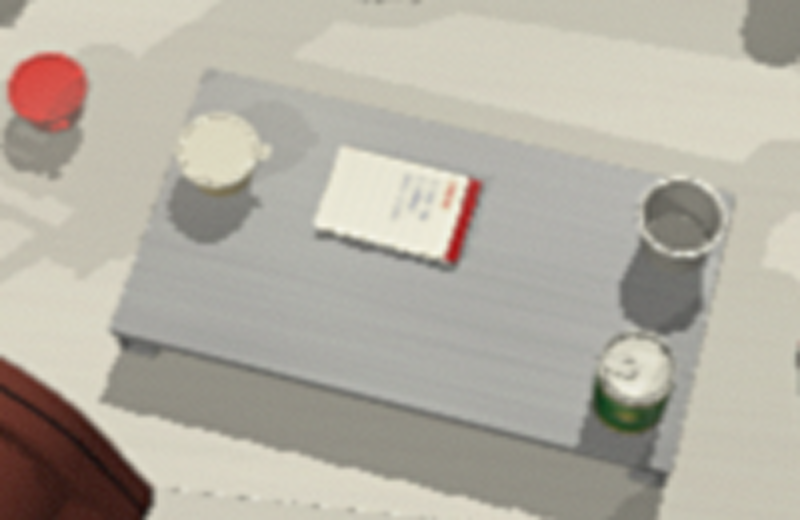

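The crop shows riser corners at (207,70), (735,192), (663,473), (112,330). Pad top corners are about (340,147), (482,180), (456,264), (317,230). The tub lid centre is (215,152) with its tab at (264,153).

```bash
cat >> h.py <<'E'
def rigid(model,P):
    m=np.array(model,float);P=np.array(P)[:,:2];a=m-m.mean(0);b=P-P.mean(0)
    th=np.arctan2((a[:,0]*b[:,1]-a[:,1]*b[:,0]).sum(),(a*b).sum())
    R=np.array([[np.cos(th),-np.sin(th)],[np.sin(th),np.cos(th)]]);t=P.mean(0)-R@m.mean(0)
    return t,th,np.linalg.norm(m@R.T+t-P,axis=1)
E
python3 - <<'E'
from h import *
c=grab('top')
q=lambda x,y,z:onz(c,200+(x+.5)/4-.5,140+(y+.5)/4-.5,z)
t,th,e=rigid([(.12,.22),(.12,-.22),(-.12,-.22),(-.12,.22)],[q(207,70,.05),q(735,192,.05),q(663,473,.05),q(112,330,.05)])
print('riser',t,np.degrees(th),e)
R=np.array([[np.cos(th),-np.sin(th)],[np.sin(th),np.cos(th)]])
# pad: in riser-aligned model (long along y), left=+y
p,ph,e=rigid([(.036,.0575),(.036,-.0575),(-.036,-.0575),(-.036,.0575)],[q(340,147,.058),q(482,180,.058),q(456,264,.058),q(317,230,.058)])
print('pad',p,np.degrees(ph-th),e,'in riser',R.T@(p-t))
for n,x,y,z in [('tub',216,152,.087),('tab',266,153,.085),('tin',635,366,.122),('pot',682,217,.102)]:
    w=q(x,y,z)[:2];print(n,w,'in riser',R.T@(w-t))
print('redlook',q(48,90,.037))
print('dredger?',onz(c,175,130,.115),manip.grasp_offset)
T=np.array(cams.camera('wrist')['extrinsics']);print(T.round(3))
E
```

```text
riser [0.48195615 0.00349077] -8.298692421157496 [0.00348096 0.00139072 0.00557172 0.00399039]
pad [0.52354919 0.03082529] 0.5279951561439095 [0.00167692 0.0015662  0.00226978 0.00213293] in riser [0.03721223 0.03305157]
tub [0.53784284 0.17479359] in riser [0.03057675 0.17757544]
tab [0.54262822 0.13654807] in riser [0.04083214 0.14042109]
tin [ 0.3854833  -0.16001781] in riser [-0.07186291 -0.17572077]
pot [ 0.51791946 -0.18710887] in riser [ 0.06309667 -0.18341318]
redlook [0.60259464 0.33000888 0.037     ]
dredger? [0.66213992 0.44597071 0.115     ] 0.0187
[[ 0.363  0.902  0.233  0.173]
 [ 0.932 -0.351 -0.092  0.628]
 [-0.001  0.251 -0.968  0.383]
 [ 0.     0.     0.     1.   ]]
```

Emit:
arm_command(steps=[[0,0,-6.5,0,0,0,0.65],[0,0,-6.5,0,0,0,0.65],[0,0,0,-3.3,-2.9,0,0.65],[0,0,0,-3.3,-2.9,0,0.65],[0,0,0,-3.3,-2.9,0,0.65],[0,0,0,-3.3,-2.9,0,0.65],[0,0,0,-3.3,-2.9,0,0.65],[0,0,0,-3.3,-2.9,0,0.65]])

```text
t: 1.05
ee_pos: [0.4083, 0.4029, 0.2227]
tool_rot: [180.0, 0.0, 171.6]
ft_force: [0.7, 0.5, 0.6]
opening: 0.389
```

Emit:
arm_command(steps=[[0,0,0,-3.3,-2.9,0,0.65],[0,0,0,-3.3,-2.9,0,0.65],[0,0,0,-3.3,-2.9,0,0.65],[0,0,0,-3.3,-2.9,0,0.65],[0,0,0,-3.3,-2.9,0,0.65],[0,0,0,-3.3,-2.9,0,0.65],[0,0,0,-2.8,-3.0,0,0.65],[0,0,0,0,0,0,0.65]])

```text
t: 1.85
ee_pos: [0.6042, 0.1624, 0.2225]
tool_rot: [-179.8, 0.1, 171.1]
ft_force: [-0.7, 0.6, 0.2]
opening: 0.351
```

Run:
```python
from h import *
a=grab('wrist','w1.png')['pixels'];b=grab('scene')['pixels'][100:300,180:440]
cv2.imwrite('pics/ws1.png',np.vstack([cv2.resize(a,(480,300)),cv2.resize(b,(480,300))])[:600])
print(status.get_state()['ee_pos'],status.get_state()['tool_rot'])
```

```text
[0.60155758 0.16853712 0.22228383] [-1.79977541e+02 -2.26756912e-02  1.71495467e+02]
```

View pics/ws1.png

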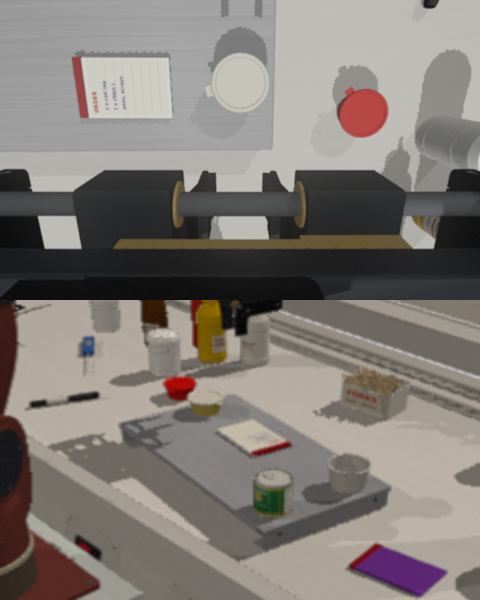

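The wrist picture shows the tub lid at (240,82), its tab at left (208,92), and the riser corner at (273,150). The pad corners are about (73,57), (170,54), (172,118), (82,118). The red tub stands outside the riser. I'll use these as a cross-check.

```bash
cat >> h.py <<'E'
RT=np.array([.482,.0035]);RA=np.radians(-8.3);RR=np.array([[np.cos(RA),-np.sin(RA)],[np.sin(RA),np.cos(RA)]])
def inr(p): return RR.T@(np.array(p)[:2]-RT)
E
python3 - <<'E'
from h import *
c=grab('wrist'); im=c['pixels']; s=4/3
for n,x,y,z in [('cornerFL',273,150,.05),('edge top',275,2,.05),('farR',2,153,.05),('tub',239.5,82,.087),('tubL',212,82,.087),('tubR',268,82,.087),('pad',73,57,.058),('pad',170,54,.058),('pad',172,118,.058),('pad',82,118,.058)]:
    p=onz(c,x*s,y*s,z);print(n,p[:2].round(4),inr(p).round(4))
print('TCP',inr(status.get_state()['ee_pos']))
E
```

```text
cornerFL [0.6283 0.2085] [0.1152 0.2239]
edge top [0.4525 0.2311] [-0.0621  0.221 ]
farR [ 0.5794 -0.1502] [ 0.1185 -0.1381]
tub [0.5352 0.1773] [0.0276 0.1797]
tubL [0.5308 0.1473] [0.0275 0.1493]
tubR [0.5398 0.2084] [0.0276 0.2111]
pad [ 0.4776 -0.0141] [-0.0018 -0.0181]
pad [0.4915 0.1007] [-0.0047  0.0976]
pad [0.5662 0.0872] [0.0713 0.095 ]
pad [ 0.5495 -0.0249] [ 0.0709 -0.0183]
TCP [0.09361776 0.18212076]
```

Emit:
arm_command(steps=[[0,0,0,0,-0.3,3,0.65],[0,0,0,0,0,4,0.65],[0,0,0,0,0,4,0.65],[0,0,0,0,0,3,0.65],[0,0,0,0,0,1.5,0.65],[0,0,0,0,0,0.7,0.65],[0,0,0,0,0,0,0.65]])

```text
t: 2.7
ee_pos: [0.6007, 0.1675, 0.0607]
tool_rot: [180.0, -0.0, 171.7]
ft_force: [0.3, -0.2, 0.5]
opening: 0.348
```

Emit:
arm_command(steps=[[0,0,0,0.6,0,0,0.65],[0,0,0,0.6,0,0,0.65],[0,0,0,0.4,0,0,0.65],[0,0,0,0.4,0,0,0.65],[0,0,0,0.4,0,0,0.65],[0,0,0,0.4,0,0,0.65],[0,0,0,0.4,0,0,0.65],[0,0,0,0.4,0,0,0.65]])

```text
t: 3.5
ee_pos: [0.565, 0.172, 0.0606]
tool_rot: [180.0, 0.0, 171.6]
ft_force: [1.0, 0.2, 0.0]
opening: 0.352
```

Run:
```python
from h import *
a=grab('wrist','w2.png')['pixels'];b=grab('top')['pixels'][140:270,190:390]
cv2.imwrite('pics/ws2.png',np.vstack([cv2.resize(a,(400,250)),cv2.resize(b,(400,260))]))
s=status.get_state();print(s['ee_pos'],s['tool_rot'],inr(s['ee_pos']),s['ft_force'])
```

```text
[0.56464724 0.17216707 0.06051763] [-1.79999813e+02 -2.29918226e-02  1.71659842e+02] [0.05743344 0.17883105] [ 0.58009551  0.03090996 -0.05990178]
```

View pics/ws2.png

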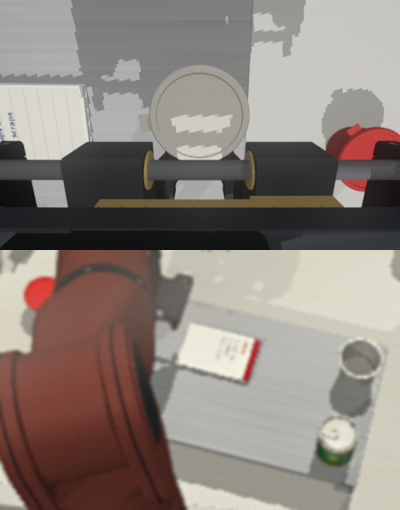

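The tub is centred between the fingers in the wrist view (lid at (200,115)), with contact at about 1 N. I'll keep pushing slowly.

Emit:
arm_command(steps=[[0,0,0,0.4,0,0,0.65],[0,0,0,0.5,0,0,0.65],[0,0,0,0.5,0,0,0.65],[0,0,0,0.5,0,0,0.65],[0,0,0,0.5,0,0,0.65],[0,0,0,0.5,0,0,0.65],[0,0,0,0.5,0,0,0.65],[0,0,0,0.5,0,0,0.65]])

```text
t: 4.4
ee_pos: [0.5262, 0.1777, 0.0606]
tool_rot: [-180.0, -0.0, 171.6]
ft_force: [0.9, 0.1, 0.2]
opening: 0.349
```

Run:
```python
from h import *
a=grab('wrist','w3.png')['pixels'];b=grab('scene')['pixels'][130:270,200:420]
cv2.imwrite('pics/ws3.png',np.vstack([cv2.resize(a,(440,275)),cv2.resize(b,(440,280))]))
s=status.get_state();print(inr(s['ee_pos']),s['ee_pos'],s['ft_force'])
```

```text
[0.01822363 0.17883973] [0.52584938 0.17783583 0.06050777] [ 0.55549858  0.0085161  -0.00170248]
```

View pics/ws3.png

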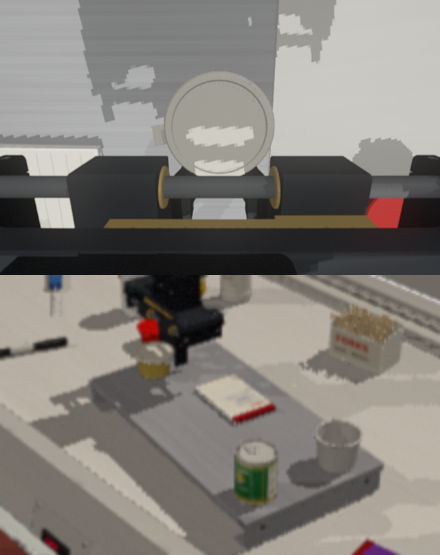

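The tub is upright and moving with the fingers. Next: finish the push, back off, and rise.

Emit:
arm_command(steps=[[0,0,0,0.5,0,0,0.65],[0,0,0,0.6,0,0,0.65],[0,0,0,0.6,0,0,0.65],[0,0,0,0.6,0,0,0.65],[0,0,0,0.6,0,0,0.65],[0,0,0,0.5,0,0,0.65],[0,0,0,0.4,0,0,0.65],[0,0,0,0.2,0,0,0.65]])

```text
t: 5.3
ee_pos: [0.4866, 0.1836, 0.0606]
tool_rot: [180.0, -0.0, 171.7]
ft_force: [0.6, -0.3, 0.6]
opening: 0.352
```

Emit:
arm_command(steps=[[0,0,0,-1,0,0,0.65],[0,0,0,-2,0,0,0.65],[0,0,0,-2,0,0,0.65],[0,0,0,0,0,-4,0.65],[0,0,0,0,0,-4,0.65],[0,0,0,0,0,-4,0.65],[0,0,0,0,0,-3,0.65],[0,0,0,0,0,0,0.65]])

```text
t: 6.1
ee_pos: [0.5395, 0.1766, 0.2154]
tool_rot: [179.8, 0.4, 171.6]
ft_force: [0.3, 0.6, 0.8]
opening: 0.354
```

Run:
```python
from h import *
a=grab('wrist','w4.png')['pixels']
s=status.get_state();print(inr(s['ee_pos']),s['ee_pos'],s['tool_rot'],s['joint_positions'])
```

```text
[0.03087527 0.17918401] [0.5384182  0.17635016 0.21274183] [179.86321554   0.20390154 171.61688219] [-39.35318216   9.4938897   18.89283898  97.68205413  -3.22104224
  73.1071136   61.83977506]
```

View pics/w4.png

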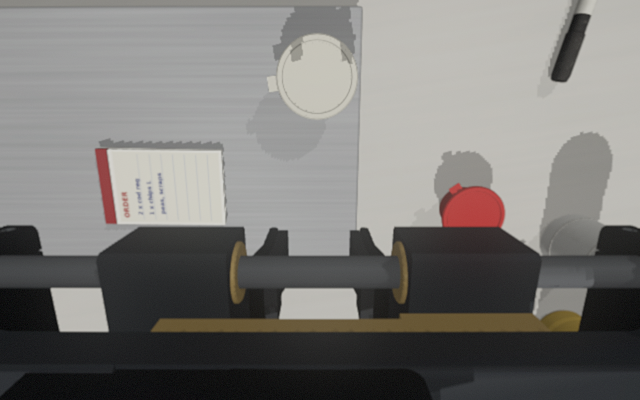

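The tub is aside and upright at (317,76). The riser's near-left corner is at (362,7), with its left edge running to (357,222). The pad corners are about (97,149), (222,150), (226,224), (107,223).

Run:
```python
from h import *
c=grab('wrist')
for n,x,y,z in [('NL',362,7,.05),('nearedge',5,6,.05),('edge',357,222,.05),('tub',317,76,.087),('pad',97,149,.058),('pad',222,150,.058),('pad',226,224,.058),('pad',107,223,.058)]:
    p=onz(c,x,y,z);print(n,p[:2].round(4),inr(p).round(4))
```

```text
NL [0.3951 0.233 ] [-0.1191  0.2145]
nearedge [ 0.35   -0.0656] [-0.1207 -0.0874]
edge [0.5844 0.2064] [0.072  0.2156]
tub [0.4472 0.187 ] [-0.0609  0.1765]
pad [ 0.4779 -0.0195] [-0.0007 -0.0234]
pad [0.4954 0.0927] [0.0004 0.0902]
pad [0.5653 0.0813] [0.0712 0.089 ]
pad [ 0.5477 -0.0316] [ 0.0701 -0.0252]
```

Relative measurements agree: pad end to left edge is about 127 mm, so the slide is about 167 mm. Tub clearance is about 28 mm. I'll turn the hand and move behind the pad.

Emit:
arm_command(steps=[[0,0,8.2,0,0,0,0.58],[0,0,8.2,0,0,0,0.58],[0,0,8.2,0,0,0,0.58],[0,0,8.2,0,0,0,0.58],[0,0,8.2,0,0,0,0.58],[0,0,8.2,0,0,0,0.58],[0,0,8.2,0,0,0,0.58],[0,0,8.2,0,0,0,0.58]])

```text
t: 7.0
ee_pos: [0.5361, 0.1758, 0.2088]
tool_rot: [-179.8, 0.0, 105.7]
ft_force: [0.4, -0.4, -0.2]
opening: 0.423
```

Emit:
arm_command(steps=[[0,0,8.2,0,0,0,0.58],[0,0,8.2,0,0,0,0.58],[0,0,8.0,0,0,0,0.58],[0,0,0,-4,0.1,0,0.58],[0,0,0,-4,0.1,0,0.58],[0,0,0,-4,0.1,0,0.58],[0,0,0,-4,0.1,0,0.58],[0,0,0,-4,0,0,0.58]])

```text
t: 7.8
ee_pos: [0.5105, -0.0241, 0.2092]
tool_rot: [-179.9, 0.1, 81.6]
ft_force: [0.2, 0.7, 0.4]
opening: 0.422
```

Emit:
arm_command(steps=[[0,0,0,-2.5,0,0,0.58],[0,0,0,-1.6,0,0,0.58],[0,0,0,0,0,0,0.58],[0,0,0,0,0,2,0.58],[0,0,0,0,0,3,0.58],[0,0,0,0,0,3,0.58],[0,0,0,0,0,0,0.58],[0,0,0,0,0,0,0.58]])

```text
t: 8.6
ee_pos: [0.5052, -0.0623, 0.1304]
tool_rot: [-179.9, 0.1, 81.7]
ft_force: [0.5, -0.0, 0.9]
opening: 0.418
```

Run:
```python
from h import *
a=grab('wrist','w5.png')['pixels'];b=grab('top')['pixels'][130:270,190:410]
cv2.imwrite('pics/ws5.png',np.vstack([cv2.resize(a,(480,300)),cv2.resize(b,(471,300))[:, :480] if 0 else cv2.resize(b,(480,300))]))
s=status.get_state();print(inr(s['ee_pos']),s['ee_pos'],s['tool_rot'])
```

```text
[ 0.03366608 -0.06184339] [ 0.50638598 -0.06255553  0.13182588] [ 1.79915601e+02 -9.02669464e-03  8.16657086e+01]
```

View pics/ws5.png

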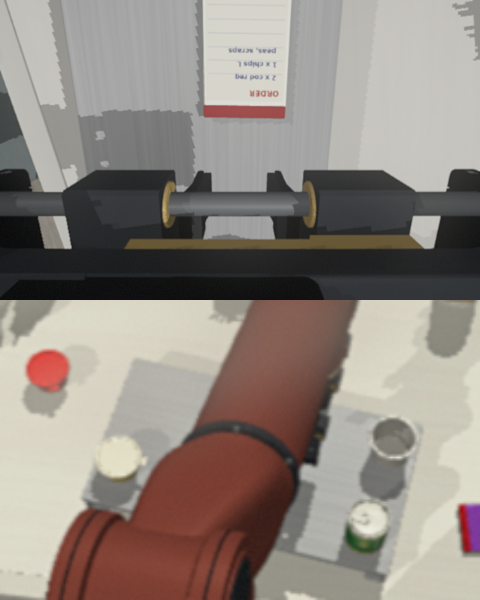

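The wrist view shows the pad's rear (red) edge spanning x=203–285 at y=117, parallel to the jaws. Its middle is about 3 mm far of the finger centre. I'll shift and descend.

Emit:
arm_command(steps=[[0,0,0,0,0.3,0,0.58],[0,0,0,0,0,3,0.58],[0,0,0,0,0,3,0.58],[0,0,0,0,0,1,0.58],[0,0,0,0,0,0.3,0.58],[0,0,0,0,0,0,0.58],[0,0,0,0,0,0,0.58]])

```text
t: 9.4
ee_pos: [0.5095, -0.0633, 0.0589]
tool_rot: [179.9, -0.0, 81.6]
ft_force: [0.5, 0.5, 0.0]
opening: 0.422
```

Run:
```python
from h import *
s=status.get_state();print(inr(s['ee_pos']),s['ee_pos'],s['tool_rot'],s['ft_force'])
```

```text
[ 0.03681288 -0.06218406] [ 0.50945064 -0.0633469   0.0589013 ] [ 1.79889465e+02 -2.85333493e-02  8.16362667e+01] [0.51299752 0.51962633 0.03793406]
```

Emit:
arm_command(steps=[[0,0,0,0,0,0.3,0.58],[0,0,0,0,0,0.25,0.58],[0,0,0,0,0,0,0.58],[0,0,0,0.6,0,0,0.58],[0,0,0,0.6,0,0,0.58],[0,0,0,0.6,0,0,0.58],[0,0,0,0.4,0,0,0.58],[0,0,0,0.3,0,0,0.58]])

```text
t: 10.2
ee_pos: [0.5121, -0.0379, 0.0521]
tool_rot: [-180.0, 0.0, 81.7]
ft_force: [-0.3, -0.6, -0.3]
opening: 0.421
```

Emit:
arm_command(steps=[[0,0,0,0.3,0,0,0.58],[0,0,0,0.3,0,0,0.58],[0,0,0,0.3,0,0,0.58],[0,0,0,0.3,0,0,0.58],[0,0,0,0.4,0,0,0.58],[0,0,0,0.4,0,0,0.58],[0,0,0,0.5,0,0,0.58],[0,0,0,0.5,0,0,0.58]])

```text
t: 11.0
ee_pos: [0.5165, -0.0084, 0.0521]
tool_rot: [180.0, 0.0, 81.6]
ft_force: [-0.1, -0.4, 0.4]
opening: 0.421
```

Run:
```python
from h import *
a=grab('wrist','w6.png')['pixels'];b=grab('scene')['pixels'][130:270,200:420]
cv2.imwrite('pics/ws6.png',np.vstack([cv2.resize(a,(440,275)),cv2.resize(b,(440,280))]))
s=status.get_state();print(inr(s['ee_pos']),s['ee_pos'],s['tool_rot'],s['ft_force'])
```

```text
[ 0.03585169 -0.00620838] [ 0.51657996 -0.00781876  0.05205661] [ 1.79997414e+02 -1.58030956e-02  8.17080763e+01] [ 0.96494133  0.40254212 -0.11135266]
```

View pics/ws6.png

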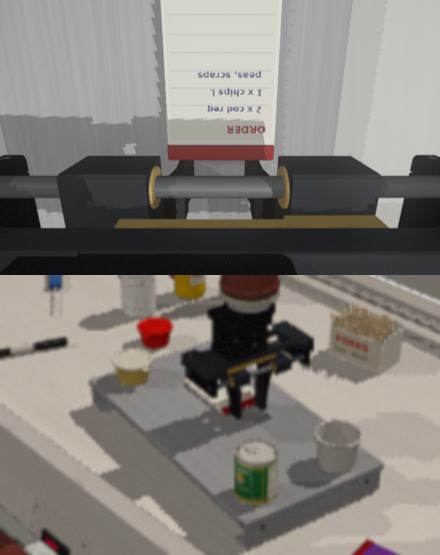

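The pad is in contact with both fingertips and square to them (red edge centred at (221,152)). The tub, tin and pot are unchanged. I'll slide on.

Emit:
arm_command(steps=[[0,0,0,0.5,0,0,0.58],[0,0,0,0.5,0,0,0.58],[0,0,0,0.6,0,0,0.58],[0,0,0,0.6,0,0,0.58],[0,0,0,0.6,0,0,0.58],[0,0,0,0.6,0,0,0.58],[0,0,0,0.6,0,0,0.58],[0,0,0,0.6,0,0,0.58]])

```text
t: 11.9
ee_pos: [0.5232, 0.0372, 0.0521]
tool_rot: [180.0, 0.0, 81.6]
ft_force: [-0.7, -0.4, -0.0]
opening: 0.419
```

Emit:
arm_command(steps=[[0,0,0,0.6,0,0,0.58],[0,0,0,0.6,0,0,0.58],[0,0,0,0.6,0,0,0.58],[0,0,0,0.6,0,0,0.58],[0,0,0,0.6,0,0,0.58],[0,0,0,0.6,0,0,0.58],[0,0,0,0.5,0,0,0.58],[0,0,0,0.5,0,0,0.58]])

```text
t: 12.7
ee_pos: [0.5299, 0.0825, 0.0521]
tool_rot: [180.0, 0.0, 81.6]
ft_force: [-0.8, -1.6, 0.6]
opening: 0.422
```

Emit:
arm_command(steps=[[0,0,0,0.5,0,0,0.58],[0,0,0,0.5,0,0,0.58],[0,0,0,0.5,0,0,0.58],[0,0,0,0.4,0,0,0.58],[0,0,0,0.3,0,0,0.58],[0,0,0,0.3,0,0,0.58],[0,0,0,0.2,0,0,0.58],[0,0,0,0,0,0,0.58]])

```text
t: 13.5
ee_pos: [0.5337, 0.1092, 0.052]
tool_rot: [-180.0, -0.0, 81.7]
ft_force: [-0.4, -0.7, -0.3]
opening: 0.422
```

Run:
```python
from h import *
a=grab('wrist','w7.png')['pixels'];b=grab('top','t7.png')['pixels'][140:260,190:350]
cv2.imwrite('pics/ws7.png',np.hstack([cv2.resize(a,(400,250)),cv2.resize(b,(400,300))[:250]]))
cv2.imwrite('pics/ws7.png',cv2.resize(a[:250],None,fx=1.2,fy=1.2))
s=status.get_state();print(inr(s['ee_pos']),s['ee_pos'],s['tool_rot'],s['ft_force'])
```

```text
[0.0359218  0.11182324] [0.53368792 0.10896645 0.05204526] [-1.79998186e+02 -6.23164934e-03  8.16425093e+01] [0.52095366 0.06760903 0.94243849]
```

View pics/ws7.png

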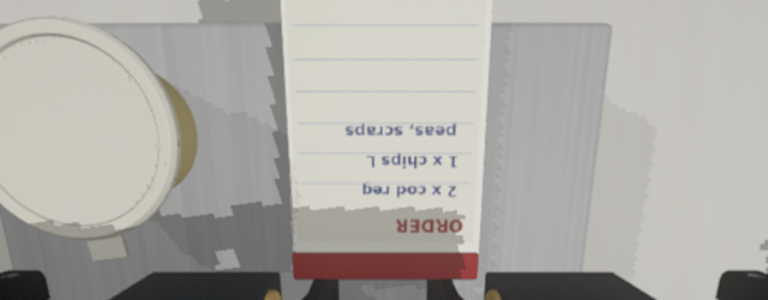

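The wrist view shows the riser's left edge at row 23 (zoomed) on both sides and level, so it's square. The pad's rear edge is at row 278, columns 293–477, and the tub is clear to the left with the gap intact. I'll compute the overhang.

Run:
```python
from h import *
c=grab('wrist'); g=lambda x,y,z: onz(c,(x+.5)/1.2-.5,(y+.5)/1.2-.5,z)[:2]
eL,eR=g(215,23.5,.05),g(580,23.5,.05); rL,rR=g(294,278,.058),g(477,278,.058)
d=(eR-eL)/np.linalg.norm(eR-eL); n=np.array([-d[1],d[0]]); n=n if n[1]>0 else -n
print('edge',inr(eL),inr(eR),'rear',inr(rL),inr(rR),'width',np.linalg.norm(rL-rR))
for r in(rL,rR): D=(eL-r)@n; print('rear->edge',D,'overhang',.115-D)
cam=inr(c['extrinsics'][:2,3]); print('cam',cam)
# side edges directions of the pad vs riser
for x0,y0,x1,y1 in [(283,2,293,250),(492,2,478,250)]:
    a,b=inr(g(x0,y0,.058)),inr(g(x1,y1,.058)); v=a-b; print('side deg',np.degrees(np.arctan2(-v[0],v[1])))
t=grab('top'); print('lead expected px (top)',proj(t,[*(RT+RR@[.036,.26]),.058]))
```

```text
edge [-0.02403936  0.21492709] [0.10667857 0.21495608] rear [0.00101109 0.12128585] [0.07328733 0.12130517] width 0.07227624413468722
rear->edge 0.09364679451298331 overhang 0.02135320548701669
rear->edge 0.09364350175765832 overhang 0.02135649824234169
cam [0.03596471 0.17827374]
side deg -0.8126263290559143
side deg 0.15230038164400853
lead expected px (top) [230.39442438 174.31877042]
```

Emit:
arm_command(steps=[[0,0,0,0.3,0,0,0.58],[0,0,0,0.4,0,0,0.58],[0,0,0,0.4,0,0,0.58],[0,0,0,0.3,0,0,0.58],[0,0,0,0.2,0,0,0.58],[0,0,0,0.2,0,0,0.58],[0,0,0,0,0,0,0.58]])

```text
t: 14.4
ee_pos: [0.5364, 0.127, 0.052]
tool_rot: [180.0, -0.0, 81.7]
ft_force: [-0.3, -0.7, 0.9]
opening: 0.42
```

Run:
```python
from h import *
c=grab('wrist','w8.png');a=c['pixels'];b=grab('scene','s8.png')['pixels'][140:240,225:345]
cv2.imwrite('pics/ws8.png',np.vstack([a[:270],cv2.resize(b,(396,330))[:,:396] if 0 else np.hstack([cv2.resize(b,(396,330),interpolation=cv2.INTER_CUBIC),np.zeros((330,244,3),np.uint8)])]))
s=status.get_state();print(inr(s['ee_pos']),s['tool_rot'],s['ft_force'])
```

```text
[0.0359473  0.12981528] [-1.79999444e+02 -3.47905003e-03  8.16449463e+01] [ 0.53397094 -0.54487974 -0.3114172 ]
```

View pics/ws8.png

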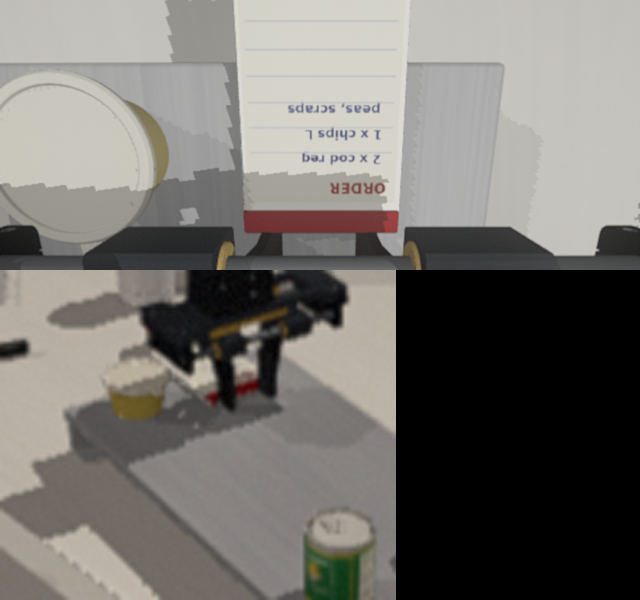

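The edge is now at row 64 and level across both sides. The rear edge is at row 232, columns 244–398, and the pad is square.

Run:
```python
from h import *
c=grab('wrist'); im=c['pixels'].astype(int)
for col in (205,440,480):
    g=im[45:85,col-4:col+5].mean((1,2)); print(col,45.5+np.abs(np.diff(g)).argmax(),g[10:26].round().tolist())
e=onz(c,450,63.5,.05);r=onz(c,321,232,.058); print(inr(e),inr(r),'overhang',.115-(inr(e)-inr(r))[1])
```

```text
205 62.5 [147.0, 147.0, 147.0, 147.0, 147.0, 146.0, 136.0, 135.0, 149.0, 156.0, 159.0, 163.0, 166.0, 167.0, 166.0, 167.0]
440 61.5 [193.0, 193.0, 193.0, 193.0, 194.0, 193.0, 175.0, 149.0, 150.0, 160.0, 165.0, 169.0, 172.0, 172.0, 172.0, 172.0]
480 61.5 [193.0, 193.0, 193.0, 193.0, 194.0, 192.0, 176.0, 151.0, 150.0, 159.0, 165.0, 170.0, 172.0, 173.0, 173.0, 173.0]
[0.09409639 0.21511031] [0.03714268 0.13905944] overhang 0.03894913056476142
```

Emit:
arm_command(steps=[[0,0,0,0.1,0,0,0.58],[0,0,0,0,0,0,0.58],[0,0,0,-0.5,0,0,0.58],[0,0,0,-1.5,0,0,0.58],[0,0,0,-1.5,0,0,0.58],[0,0,0,0,0,-3,0.58],[0,0,0,0,0,-4,0.58],[0,0,0,0,0,-4,0.58]])

```text
t: 15.35
ee_pos: [0.5307, 0.0908, 0.163]
tool_rot: [-179.9, 0.0, 81.5]
ft_force: [-0.0, 0.9, 0.7]
opening: 0.421
```

Emit:
arm_command(steps=[[0,0,0,0,0,-4,0.58],[0,0,0,0,0,-3,0.58],[0,0,0,2,0,0,0.58],[0,0,0,3,0,0,0.58],[0,0,0,2,0,0,0.58],[0,0,0,0,0,0,0.58],[0,0,0,0,0,0,0.58],[0,0,0,0,0,0,0.58]])

```text
t: 16.15
ee_pos: [0.5415, 0.1608, 0.2316]
tool_rot: [-180.0, 0.1, 81.6]
ft_force: [-0.6, -0.1, -0.3]
opening: 0.421
```

Run:
```python
from h import *
c=grab('wrist','w9.png')
s=status.get_state();print(inr(s['ee_pos']),s['ee_pos'],s['tool_rot'],s['ft_force'],s['dq'].round(2))
```

```text
[0.03625186 0.16433404] [0.54159479 0.16087959 0.23179569] [-1.79982657e+02  3.48895684e-02  8.15382358e+01] [ 0.32068502 -0.61230681  0.07249813] [ 0.13 -0.2  -0.11 -0.27 -0.18  0.   -0.17]
```

View pics/w9.png

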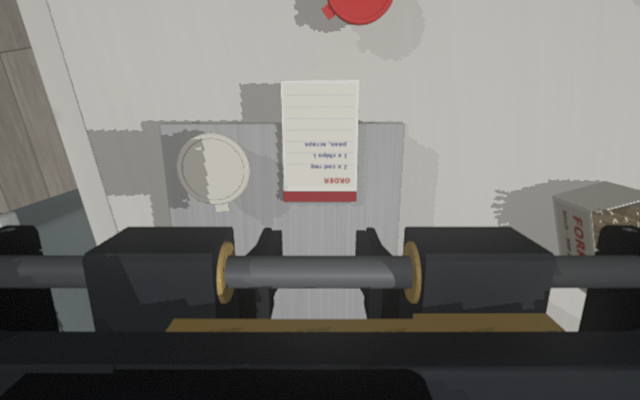

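The wrist picture shows pad lead corners at (281,81) and (359,81) and rear corners at (283,201) and (357,201). The riser edge is at row 122–124 and the tub at (213,168), well clear. I'll compute the overhang and check for bystander drift in the top view.

Run:
```python
from h import *
c=grab('wrist');im=c['pixels'].astype(int)
def step(col,r0,r1):
    g=im[r0:r1,col-4:col+5].mean((1,2));return r0+.5+np.abs(np.diff(g)).argmax()
eL,eR=step(172,105,140),step(385,105,140); lL,lR=step(290,65,95),step(350,65,95)
rL,rR=[step(x,192,215) for x in(290,350)]
print(eL,eR,lL,lR,rL,rR)
e=[inr(onz(c,172,eL,.05)),inr(onz(c,385,eR,.05))]; l=[inr(onz(c,290,lL,.058)),inr(onz(c,350,lR,.058))];r=[inr(onz(c,290,rL,.058)),inr(onz(c,350,rR,.058))]
print(e,l,'overhang',l[0][1]-e[0][1],l[1][1]-e[1][1],'len',l[0][1]-r[0][1],'tilt deg',[np.degrees((a[1][1]-a[0][1])/(a[1][0]-a[0][0])) for a in(e,l,r)])
print('tub',inr(onz(c,213,168,.087)))
t=cams.camera('top')['pixels']; d=np.abs(t.astype(int)-cv2.imread('pics/top0.png')).max(2)
for n,(y,x) in {'tin':(236,358),'pot':(196,369),'mug':(195,462),'red':(162,211),'dredger':(137,176),'purple':(236,419)}.items(): print(n,(d[y-12:y+12,x-12:x+12]>40).sum())
```

```text
123.5 121.5 80.5 79.5 201.5 201.5
[array([-0.10572055,  0.2158597 ]), array([0.10041206, 0.21734524])] [array([0.01011055, 0.25458719]), array([0.06511587, 0.25536524])] overhang 0.03872749153709587 0.038019996772322595 len 0.1150104504463785 tilt deg [np.float64(0.41291439198181246), np.float64(0.810442627658894), np.float64(-0.08451545429196049)]
tub [-0.05790654  0.17853481]
tin 0
pot 0
mug 0
red 124
dredger 0
purple 0
```

Run:
```python
from h import *
for im in (cv2.imread('pics/top0.png'),cams.camera('top')['pixels']):
    i=im[145:180,195:230].astype(int); m=(i[...,2]>1.8*i[...,1]+30); y,x=np.nonzero(m); print(m.sum(),x.mean()+195,y.mean()+145,x.min()+195,x.max()+195)
c=cams.camera('wrist');p=onz(c,360,-2,.037);print('red wrist',p)
print(sign_off())
```

```text
216 210.79166666666666 161.14814814814815 203 219
214 210.33177570093457 162.08878504672896 203 217
red wrist [0.60339615 0.31863526 0.037     ]
the job is handed in; nothing more can be done
None
```

I pushed the sauce tub about 9 cm towards the robot with the fingertips. Then I slid the order pad along the riser to the left edge, lifted the hand about 18 cm clear, and handed the job in at about 16 s.

**Overhang:** the last wrist view put the pad's leading end about 38–39 mm past the left edge. The measured pad length came out at 115.0 mm, as it should. The riser pose from the first top view is 3–5 mm off the wrist view and would make the overhang about 35 mm. I trusted the wrist view because it sees the pad and the edge together.

**Squareness:** the pad is within about 0.5° of the edge.

**Tub:** it stayed upright on the riser in every view, about 2.5 cm clear of the pad.

**Bystanders:**
- The tin, pot, mug, dredger and purple pad showed no change in the top view.
- The red tub's patch did differ. Its red blob is about the same size (216 px before, 214 px after), but its centre is about 1 px off. The robot never touched it, so I put this down to the arm's shadow or cover, but I did not confirm that.
- A rough wrist-view position for the red tub was about 1 cm off the first one. It was only partly in that picture, so I gave it little weight.

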